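# Fold back and pin the medicine box lid

### The job

Get the medicine box ready for the ward round: push the raised front lid leaf right over until it lies flat on the rear leaf, then take the steel locking pin from the pen block and lock the folded lid with it. The keeper hole is out of sight under the slot, so slide the pin's tip along the slot until you feel it drop in, push it fully home with its collar down on the lid, and let go. Leave everything else on the desk where it stands.

Things in the scene. Friction and masses are not known exactly. Their poses are not given: they have to be found in the camera images.
- box: Pale grey steel medicine lock box, screwed to the desk: 250 mm deep (x), 280 mm wide (y), 100 mm high; origin under its middle. Its x points from the front compartment (open, towards the robot, stock up to 65 mm above the desk) to the rear leaf. The lid has two leaves joined by a hinge across the box. The rear leaf (3 mm sheet, from the hinge to 130 mm behind it) is shut and does not move.
- hinge (a point): Middle of the lid's hinge line, on the hinge axis, level with the top of the rear leaf (100 mm above the desk), 5 mm in front of the box's middle; axes as the box's: x to the rear, y along the hinge, z up.
- leaf (a joint): Angle of the front leaf: 0 = shut over the front compartment, pi/2 = upright, pi (its stop) = folded over flat on the rear leaf. A 3 mm sheet pan, 276 mm wide, 118 mm from hinge to free edge, 0.3 to 0.55 kg. The hinge is stiff (about 0.35 N m plus the leaf's weight): the leaf stays wherever it is left, so it must be pushed all the way.
- leaf_edge (a point): Middle of the front leaf's free edge, on its inner face, 118 mm from the hinge; moves with the leaf. The inner face looks down when shut, towards the robot when upright, and up when folded over; a rim 8 mm high runs along its edges on that side.
- slot (a point): Middle of the slot in the rear leaf, on its top surface (100 mm above the desk), on the box's middle line, 58 mm behind the hinge; axes as the box's. The slot is 54 mm long along x and 15 mm wide. The front leaf has the same slot, which comes exactly above this one when folded over; the folded leaf's upper surface is then 3 mm above this point.
- keeper (a point): Point on the box 20 mm straight below the slot's middle, level with the top of the fixed keeper strip, which closes the slot from below, end to end, out of sight. The strip (5 mm thick) has one round 13 mm hole, on the slot's middle line (y = 0), anywhere within 13 mm of this point along x: it differs from box to box and is not given. Below the hole there is room for the whole pin.
- pin_grip (a point): Middle of the grip of the steel locking pin, 79 mm above its tip. From the top: a ribbed round grip 18 mm thick, 50 mm long; a collar 24 mm across, 4 mm thick; a round shank 10 mm thick, 50 mm long, its last 6 mm tapering to a 5 mm flat tip. 0.08 to 0.13 kg. It stands upright in any one of the pen block's three sockets, its collar resting on the block.
- pin_tip (a point): Centre of the tip of the locking pin; its z points from the tip to the grip. Fully home in the lid, the collar rests on the folded leaf and the tip is 47 mm below the slot point.
- block: Wooden pen block, fixed to the desk, 160 mm long (its x), 56 mm wide (its y), 60 mm high; origin under its middle. Three 14 mm sockets at x = -50, 0 and 50 mm hold the pin, a marker and a highlighter; there is finger room beside the pin across the block (along its y).
- marker: black-capped marker pen, 12 mm thick, 122 mm long, standing in another socket of the pen block; origin at the middle of its underside; leave it alone
- highlighter: pale grey-capped highlighter, 12 mm thick, 112 mm long, standing in the third socket of the pen block; origin at the middle of its underside; leave it alone
- stapler: black desk stapler lying on the desk, 135 mm long, 50 mm high; origin at the middle of its underside; leave it alone
- jar: white tablet jar, 50 mm across, 75 mm high, standing on the desk; origin at the middle of its underside; leave it alone
- glue: white glue bottle with a nozzle, 42 mm across, 112 mm high, standing on the desk; origin at the middle of its underside; leave it alone
- mug: white mug, 80 mm across, 95 mm high; origin at the middle of its underside; leave it alone
- gel: clear pump bottle of hand gel, 50 x 78 mm, 170 mm high; origin at the middle of its underside; leave it alone
- calculator: black desk calculator lying flat, 145 x 85 mm, 20 mm high; origin at the middle of its underside; leave it alone
Things that resemble listed ones, but are neither listed nor needed, are in the scene too. Of the things that look like the part that bears pin_grip, the smallest one is meant.

How it is judged:
By the outcome, as a careful person would: the job done as asked, in the order asked, and still so for the second after the job is handed in, with the robot touching nothing.
It also fails if it takes over 59 s, if anything falls off the work surface, if the arm or the gripper's body presses on something with over 40 N, if the wrist force passes 120 N, or if a joint passes its speed limit or range.

### The arm

A 6-joint arm with a two-finger parallel gripper is mounted at the origin on the work surface. World frame = base frame: x ahead of the robot, y to its left, z up, the work surface at z = 0. Lengths are in mm, angles in rad, forces in N, time in s.
With the tool pointing down it reaches from about 325 to 925 mm from the base axis. Payload 3.1 kg.
Tool frame: the origin (TCP) lies at the very end of the fingers, on their centre line; the grasp point (between the pads) lies robot.grip_point_offset behind it (robot.grip_point_offset is the distance from the TCP to the grasp point, in mm); z points along the fingers, y is the direction in which the jaws open and shut (so a half turn about z gives the same grasp; the last joint's range is limited). The gripper opens to 85 mm and grips with 20 to 120 N. Pads are 22 mm wide; open, the fingers measure 114 mm over their backs; the gripper's body (76 mm by 85 mm) begins 54 mm behind the grasp point. The pads swing forward as they close: fully open they stand 13 mm farther back than shut.
Start: joints at [-1.245, 0.217, 1.613, -0, 1.311, -0.112], TCP at [264.989, -566.057, 231.3] pointing down, gripper open.
Joint ranges: [-2.75, 2.75], [-0.78, 2.1], [0.31, 2.55], [-1.13, 4.27], [0.13, 2.63], [-2.58, 2.58]. Speed limits (rad/s): [2.79, 2.79, 3.14, 3.14, 3.14, 3.14].

### API

Orientations are given as a rotation vector (axis times angle).
In Python, from station import robot, get_image, order gives the robot as it stands.
- The arm moves only by the tool arm_command, never from a script. Its argument "steps" is a list that holds one entry, the list of rows, each a list of 7 numbers: the shift along the tool's x, y, z in mm, then the turn, a rotation vector about the tool's x, y, z in rad, then the gripper command: -1 is fully open, 1 is shut, values between are in proportion. In form: [[[tx, ty, tz, ax, ay, az, hand], ...]]. A call has 1 to 5 rows; each row shifts and turns the commanded pose from where the row before left it, along the tool's axes as they then stand; what a row does not reach is not made up. A row lasts 1/10 s, in which the tool goes at most 50 mm and 8.59 degrees, less where a joint would pass 70% of its speed; a pose out of reach is approached as far as the arm can. A call is refused whole if a number of a shift passes 50 or a number of a turn 0.15, either way. A call with a gripper value outside its range is refused whole. The fingers move at their own pace and stop on an object; the grip force is fixed at half the most. Time passes only in rows, so rows that do not move let the fingers close. It gives the time, the measured TCP pose, the force and the opening at its end, in the units of the state.
- robot.state(): the state, without advancing time (a new reading comes with each control period).
- get_image(name): name is "side" or "top" or "wrist"; returns a dict with "img" (384x512x3 uint8, red, green, blue), "intrinsics" (3x3 intrinsics, pixels), "eye" and "orientation" of the camera in the world. Camera axes: x right, y up, looking along -z (the intrinsics and any distortion apply to the point x, -y, -z); pixel columns grow to the right and rows downward; lengths in mm; the calibration is good to about 2 mm. A picture is of the moment at which its call begins. There is no depth.
- order.sign_off(): hands the job in, once; it reports no verdict.
The state is a dict: "time_s": time; "joints": joint angles; "qvel": joint speeds; "tau": joint torques, N m; "eef_pos": TCP position; "eef_rot": TCP orientation; "force": force on the tool from outside, world axes, zero at the start; "moment": the same for the moment, N m; "finger_gap": opening from 0.0 (shut) to 1.0 (fully open).
Only numpy, scipy, OpenCV 4.12 (cv2) and the standard library are available. Lean on these libraries where they do the work, as an engineer would, in place of code of your own. Each camera call takes 0.05 s, during which the arm holds its last target.

## Working session

There is one attempt and no reset: what is moved stays moved. The work goes in short steps, Python scripts to look and compute and a tool call to move; the robot and the scene stay as the last step left them, time stands still between calls to the robot, and variables do not carry over. Pictures are saved under pics/ and viewed, and the job is handed in when it is done.

Besides the shell and the picture viewer there is one more tool, called after "Request:" as a command line: name --argument value ..., lists and objects as JSON in quotes. arm_command: Moves the arm, as the interface text tells. Its arguments: {"type":"object","properties":{"steps":{"type":"array"}},"required":["steps"]}

```bash
ls; mkdir -p pics
python3 - <<'E'
from station import robot,get_image,order
import cv2,numpy as np
print(robot.state(), robot.grip_point_offset)
for n in ["side","top","wrist"]:
    d=get_image(n); cv2.imwrite(f"pics/{n}0.png",d["img"][:,:,::-1]); print(n,d["intrinsics"],d["eye"],d["orientation"],[k for k in d])
    np.savez(f"pics/{n}0.npz",**{k:d[k] for k in d})
E
```

```text
pics
{'time_s': 0.0, 'joints': array([-1.24519452e+00,  2.17782500e-01,  1.61493612e+00,  2.08466492e-05,
        1.31127522e+00, -1.12195036e-01]), 'qvel': array([-0.00173266,  0.00062909,  0.00040721,  0.0016042 , -0.00098435,
       -0.00113579]), 'tau': array([-6.00795775e-04, -3.96848130e+01, -3.03854585e+01, -3.52620800e-04,
        9.54247633e-03,  4.22800355e-06]), 'eef_pos': array([ 264.73309374, -565.26824591,  229.94964045]), 'eef_rot': array([-3.06429479e+00, -6.81683694e-01,  3.69956886e-04]), 'force': array([0.94735815, 0.19790956, 0.8497736 ]), 'moment': array([-0.02335364, -0.01038395, -0.01364684]), 'finger_gap': 1.0035579118910367} 18.700000000000003
side [[369.93358685   0.         253.83110589]
 [  0.         369.93358685 189.0721675 ]
 [  0.           0.           1.        ]] [ 296.91661956 -976.87689033  835.90868551] [ 0.91979341 -0.13381454 -0.2214932 ] ['img', 'intrinsics', 'eye', 'orientation']
top [[383.78706875   0.         256.11118893]
 [  0.         383.78706875 191.66047329]
 [  0.           0.           1.        ]] [ 429.90308152   12.8947118  1277.81855638] [ 0.08163528 -0.08218469 -1.59460973] ['img', 'intrinsics', 'eye', 'orientation']
wrist [[320.72635641   0.         257.95706482]
 [  0.         320.72635641 193.36728728]
 [  0.           0.           1.        ]] [ 325.83808968 -537.54774518  372.87745163] [-0.23812154  0.15465913 -1.12618925] ['img', 'intrinsics', 'eye', 'orientation']
```

View pics/side0.png

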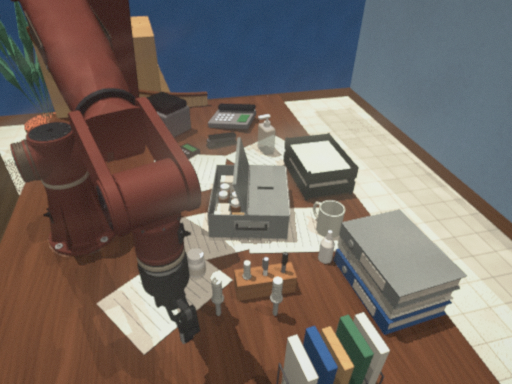

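View pics/top0.png

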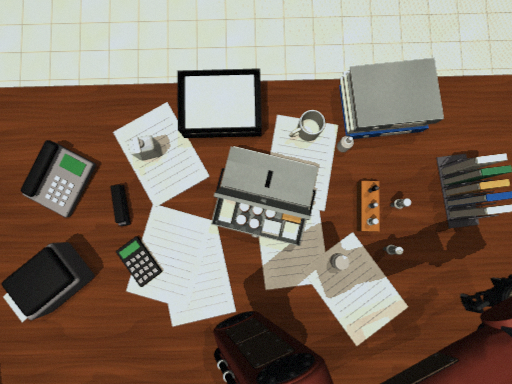

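View pics/wrist0.png

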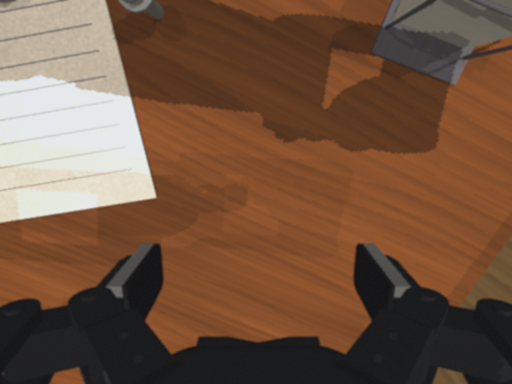

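Run:
```python
import cv2,numpy as np
s=cv2.imread("pics/side0.png");t=cv2.imread("pics/top0.png")
a=cv2.resize(s[235:325,195:305],None,fx=5,fy=5,interpolation=cv2.INTER_CUBIC)
b=cv2.resize(t[170:265,345:425],None,fx=5,fy=5,interpolation=cv2.INTER_CUBIC)
cv2.imwrite("pics/cropa.png",a);cv2.imwrite("pics/cropb.png",b)
c=cv2.resize(t[135:250,205:330],None,fx=5,fy=5,interpolation=cv2.INTER_CUBIC);cv2.imwrite("pics/cropc.png",c)
d=cv2.resize(s[130:240,200:300],None,fx=5,fy=5,interpolation=cv2.INTER_CUBIC);cv2.imwrite("pics/cropd.png",d)
```

```text
(no output)
```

View pics/cropa.png

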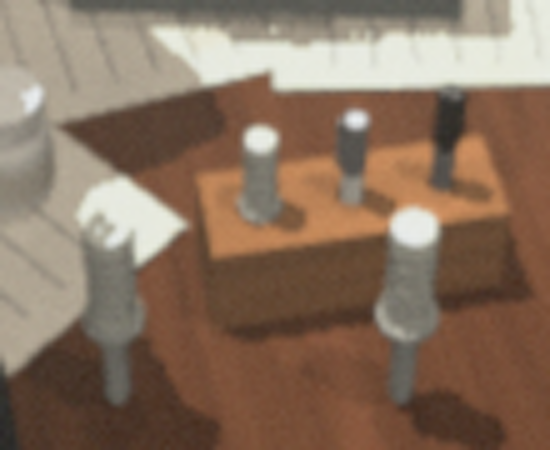

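View pics/cropb.png

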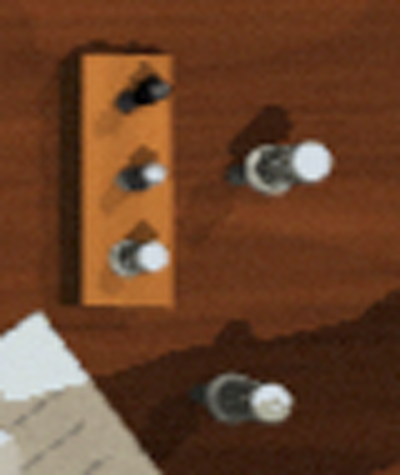

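View pics/cropc.png

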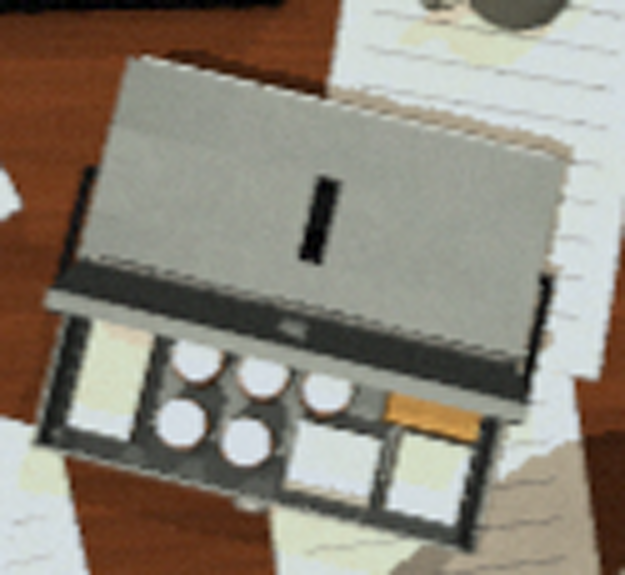

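View pics/cropd.png

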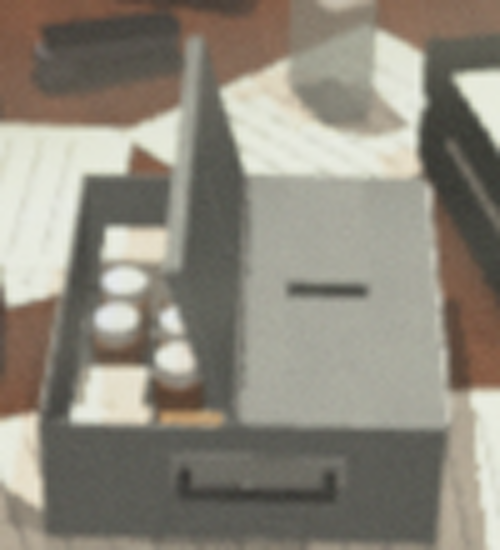

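```bash
cat > h.py <<'E'
import numpy as np,cv2
from scipy.spatial.transform import Rotation as R
def ray(d,u,v):
    K=d["intrinsics"];p=np.array([(u-K[0,2])/K[0,0],-(v-K[1,2])/K[1,1],-1.])
    return R.from_rotvec(d["orientation"]).apply(p)
def at(d,u,v,z):
    r=ray(d,u,v);e=np.array(d["eye"]);return e+r*(z-e[2])/r[2]
def proj(d,P):
    q=R.from_rotvec(d["orientation"]).inv().apply(np.atleast_2d(P)-d["eye"]);K=d["intrinsics"]
    return np.c_[K[0,2]+K[0,0]*q[:,0]/-q[:,2],K[1,2]-K[1,1]*q[:,1]/-q[:,2]]
def load(n): return dict(np.load(f"pics/{n}.npz"))
E
python3 - <<'E'
from h import *
t=load("top0");s=load("side0")
T=lambda x,y,x0,y0,z:at(t,x0+x/5-.4,y0+y/5-.4,z).round(1)
print("top rear corners",T(135,58,205,135,100),T(572,155,205,135,100))
print("front corners",T(38,443,205,135,100),T(470,548,205,135,100))
print("slot ends",T(328,178,205,135,100),T(312,262,205,135,100))
print("leaf top edge",[T(48,298,205,135,z) for z in(200,210,216)],[T(525,410,205,135,z) for z in (200,210,216)])
S=lambda x,y,x0,y0,z:at(s,x0+x/5-.4,y0+y/5-.4,z).round(1)
print("side: rear corners",S(432,180,200,130,100),S(447,430,200,130,100),"front",S(45,425,200,130,100),S(85,178,200,130,100))
print("slot",S(288,290,200,130,100),S(368,290,200,130,100))
print("block top", [T(x,y,345,170,60) for x,y in((82,55),(173,55),(173,303),(82,303))])
print("block side",[S(x,y,195,235,60) for x,y in((198,175),(478,137),(508,212),(212,258))])
print("pin collar/top top",T(125,258,345,170,64),T(153,255,345,170,114), "side",S(260,208,195,235,62),S(261,138,195,235,114))
print("others top",T(142,175,345,170,60),T(150,90,345,170,110))
E
```

```text
top rear corners [697.5  83.9 100. ] [ 629.2 -186.5  100. ]
front corners [459.2 147.7 100. ] [ 388.8 -114.2  100. ]
slot ends [618.6 -34.5 100. ] [566.4 -23.1 100. ]
leaf top edge [array([538.1, 129.5, 200. ]), array([537.1, 128.4, 210. ]), array([536.5, 127.8, 216. ])] [array([ 468.2, -137.1,  200. ]), array([ 467.9, -135.7,  210. ]), array([ 467.6, -134.8,  216. ])]
side: rear corners [702.   82.6 100. ] [ 624.1 -183.   100. ] front [ 387.7 -124.   100. ] [457.  139.6 100. ]
slot [565.9 -24.  100. ] [618.1 -35.8 100. ]
block top [array([ 584. , -325.5,   60. ]), array([ 582.5, -383.7,   60. ]), array([ 424.8, -374.4,   60. ]), array([ 426.2, -317. ,   60. ])]
block side [array([ 425.5, -318.2,   60. ]), array([ 582.3, -327.2,   60. ]), array([ 580.8, -381. ,   60. ]), array([ 421.2, -374.2,   60. ])]
pin collar/top top [ 453.8 -344.6   64. ] [ 454.2 -346.9  114. ] side [ 452.6 -349.6   62. ] [ 453.2 -347.4  114. ]
others top [ 506.1 -359.5   60. ] [ 555.  -352.1  110. ]
```

```bash
cat >> h.py <<'E'
def plan(p,rv,target,yaw,n,hand,maxturn=0.145):
    """rows, with rounding fed back; tool-down goal with tool x at world yaw"""
    p=np.array(p,float);r=R.from_rotvec(rv);goal=R.from_euler('z',yaw)*R.from_euler('x',np.pi)
    p0=p.copy();rows=[]
    for i in range(n):
        w=p0+(np.array(target)-p0)*(i+1)/n
        d=np.round(r.inv().apply(w-p),1 if np.linalg.norm(w-p)<15 else 0)
        a=(r.inv()*goal).as_rotvec();m=np.abs(a).max()
        if m>maxturn:a=a*maxturn/m
        a=np.round(a,3)
        p=p+r.apply(d);r=r*R.from_rotvec(a)
        rows.append([float(x) for x in d]+[float(x) for x in a]+[hand])
    for i in range(0,n,5):print([rows[i:i+5]])
    print("end",p.round(1),"yaw",R.as_matrix(r)[:2,0].round(3))
HINGE=np.array([536.3,-14.4]);YAW=-0.26
def loc(x,y,z):
    c,s=np.cos(YAW),np.sin(YAW);return np.array([HINGE[0]+c*x-s*y,HINGE[1]+s*x+c*y,100+z])
def tol(p):
    c,s=np.cos(YAW),np.sin(YAW);d=np.array(p[:2])-HINGE;return np.array([c*d[0]+s*d[1],-s*d[0]+c*d[1],p[2]-100]).round(1)
E
python3 - <<'E'
from h import *
from station import robot
s=robot.state()
plan(s["eef_pos"],s["eef_rot"],loc(-100,-40,170),YAW,13,1)
E
```

```text
[[[29.0, -32.0, -3.0, -0.0, 0.0, 0.145, 1], [24.0, -36.0, -3.0, -0.0, 0.0, 0.145, 1], [19.0, -39.0, -3.0, -0.001, 0.0, 0.145, 1], [12.0, -42.0, -3.0, -0.0, 0.0, 0.145, 1], [7.0, -42.0, -3.0, -0.001, 0.001, 0.118, 1]]]
[[[2.0, -44.0, -3.0, 0.0, -0.0, -0.0, 1], [1.0, -43.0, -3.0, 0.0, -0.0, -0.0, 1], [2.0, -43.0, -3.0, 0.0, -0.0, -0.0, 1], [1.0, -43.0, -3.0, 0.0, -0.0, -0.0, 1], [2.0, -44.0, -3.0, 0.0, -0.0, -0.0, 1]]]
[[[2.0, -43.0, -3.0, 0.0, -0.0, -0.0, 1], [1.0, -43.0, -4.0, 0.0, -0.0, -0.0, 1], [2.0, -43.0, -3.0, 0.0, -0.0, -0.0, 1]]]
end [429.4 -27.8 270.4] yaw [ 0.966 -0.257]
```

Request:
arm_command --steps '[[[29, -32, -3, 0, 0, 0.145, 1], [24, -36, -3, 0, 0, 0.145, 1], [19, -39, -3, 0, 0, 0.145, 1], [12, -42, -3, 0, 0, 0.145, 1], [7, -42, -3, 0, 0, 0.118, 1]]]'

```text
time_s: 0.65
eef_pos: [328.1, -357.4, 245.9]
eef_rot: [-3.113, 0.417, 0.001]
force: [0.2, -0.6, -0.3]
finger_gap: 0.146
```

Request:
arm_command --steps '[[[2, -44, -3, 0, 0, 0, 1], [1, -43, -3, 0, 0, 0, 1], [2, -43, -3, 0, 0, 0, 1], [1, -43, -3, 0, 0, 0, 1], [2, -44, -3, 0, 0, 0, 1]]]'

```text
time_s: 1.15
eef_pos: [391.6, -150.0, 261.3]
eef_rot: [3.115, -0.409, 0.0]
force: [0.8, 0.4, 0.1]
finger_gap: -0.001
```

Request:
arm_command --steps '[[[2, -43, -3, 0, 0, 0, 1], [1, -43, -4, 0, 0, 0, 1], [2, -43, -3, 0, 0, 0, 1], [0, 0, 0, 0, 0, 0, 1], [0, 0, 0, 0, 0, 0, 1]]]'

```text
time_s: 1.65
eef_pos: [429.5, -27.7, 271.1]
eef_rot: [3.115, -0.403, -0.001]
force: [-0.6, -0.4, 0.1]
finger_gap: 0.001
```

Run:
```python
from h import *
from station import robot,get_image
d=get_image("wrist"); cv2.imwrite("pics/w1.png",d["img"][:,:,::-1]);np.savez("pics/w1.npz",**d)
d=get_image("side"); cv2.imwrite("pics/s1.png",d["img"][:,:,::-1])
s=robot.state();print(s["time_s"],s["eef_pos"],s["eef_rot"],s["force"],s["finger_gap"],tol(s["eef_pos"]))
```

```text
1.75 [429.23157072 -29.14692424 270.90975635] [ 3.11426199e+00 -4.08652777e-01 -1.32626287e-03] [0.42783922 0.31634483 0.41718401] -0.005669761167709019 [-99.7 -41.8 170.9]
```

View pics/w1.png

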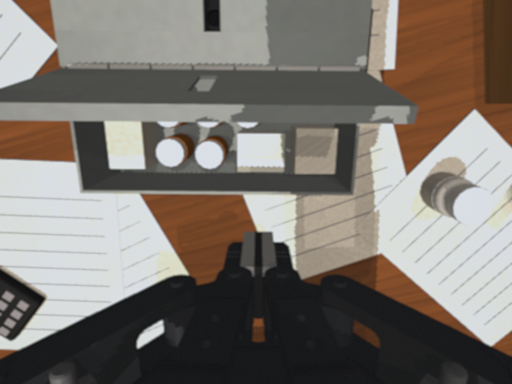

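View pics/s1.png

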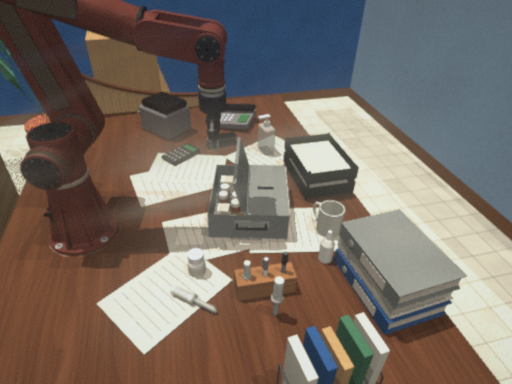

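Run:
```python
from h import *
from station import robot,get_image
t=load("top0");s=load("side0")
T=lambda x,y,x0,y0,z:at(t,x0+x/5-.4,y0+y/5-.4,z).round(1)
S=lambda x,y,x0,y0,z:at(s,x0+x/5-.4,y0+y/5-.4,z).round(1)
print("d2 base",T(196,390,345,170,0),S(118,400,195,235,0)); print("d1 base",T(232,177,345,170,0),S(400,400,195,235,0))
for z in (100,130,160,190,220): print(z,"d2top",T(272,403,345,170,z),S(109,230,195,235,z),"d1top",T(312,162,345,170,z),S(413,222,195,235,z))
d=get_image("top"); cv2.imwrite("pics/t1.png",d["img"][:,:,::-1]);np.savez("pics/t1.npz",**d)
```

```text
d2 base [ 367.1 -405.3    0. ] [ 364.4 -405.     0. ]
d1 base [ 507.  -437.7    0. ] [ 506.5 -439.1    0. ]
100 d2top [ 363.1 -418.2  100. ] [ 368.6 -376.6  100. ] d1top [ 509.  -452.2  100. ] [ 517.5 -406.7  100. ]
130 d2top [ 364.8 -407.3  130. ] [ 365.7 -401.1  130. ] d1top [ 507.  -440.4  130. ] [ 508.5 -429.9  130. ]
160 d2top [ 366.5 -396.3  160. ] [ 362.8 -425.5  160. ] d1top [ 505.  -428.5  160. ] [ 499.5 -453.2  160. ]
190 d2top [ 368.2 -385.3  190. ] [ 359.8 -450.   190. ] d1top [ 502.9 -416.7  190. ] [ 490.6 -476.4  190. ]
220 d2top [ 369.9 -374.3  220. ] [ 356.9 -474.5  220. ] d1top [ 500.9 -404.8  220. ] [ 481.6 -499.7  220. ]
```

View pics/t1.png

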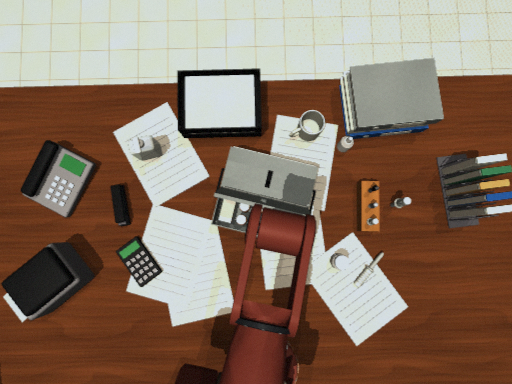

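Request:
arm_command --steps '[[[25, 0, 27, 0, 0, 0, 1], [0, 0, 27, 0, 0, 0, 1], [0, 0, 27, 0, 0, 0, 1], [16, 0, 0, 0, 0, 0, 1], [16, 0, 0, 0, 0, 0, 1]]]'

```text
time_s: 2.3
eef_pos: [482.1, -44.3, 188.2]
eef_rot: [-3.114, 0.412, 0.011]
force: [-5.4, 1.7, 4.1]
finger_gap: -0.0
```

Request:
arm_command --steps '[[[16, 0, -2, 0, 0, 0, 1], [16, 0, -3, 0, 0, 0, 1], [13, 0, 0, 0, 0, 0, 1], [12, 0, 3, 0, 0, 0, 1], [12, 0, 5, 0, 0, 0, 1]]]'

```text
time_s: 2.8
eef_pos: [551.9, -62.4, 187.3]
eef_rot: [3.114, -0.41, -0.0]
force: [-2.6, -0.3, 1.7]
finger_gap: 0.002
```

Request:
arm_command --steps '[[[10, 0, 5, 0, 0, 0, 1], [19, 0, 15, 0, 0, 0, 1], [15, 0, 20, 0, 0, 0, 1], [10, 0, 22, 0, 0, 0, 1], [3, 0, 14, 0, 0, 0, 1]]]'

```text
time_s: 3.3
eef_pos: [608.3, -76.4, 110.3]
eef_rot: [3.115, -0.409, 0.004]
force: [-1.1, -0.1, 1.5]
finger_gap: 0.001
```

Request:
arm_command --steps '[[[0, 0, 6, 0, 0, 0, 1], [0, 0, 3, 0, 0, 0, 1], [0, 0, 2, 0, 0, 0, 1], [0, 0, 0, 0, 0, 0, 1], [0, 0, 0, 0, 0, 0, 1]]]'

```text
time_s: 3.8
eef_pos: [606.9, -75.7, 103.0]
eef_rot: [3.114, -0.407, 0.002]
force: [-2.6, -0.8, 6.2]
finger_gap: -0.002
```

Run:
```python
from h import *
from station import robot,get_image
d=get_image("side"); cv2.imwrite("pics/s2.png",cv2.resize(d["img"][100:260,150:350,::-1],None,fx=4,fy=3.7))
s=robot.state();print(s["time_s"],s["eef_pos"],s["eef_rot"],s["force"],s["finger_gap"],tol(s["eef_pos"]))
```

```text
3.85 [606.96399767 -75.68489422 103.05503853] [ 3.11447666e+00 -4.06997779e-01  2.61463736e-03] [-3.11731627 -1.15045362  6.54053091] -0.0042351858508635 [ 84.  -41.1   3.1]
```

View pics/s2.png

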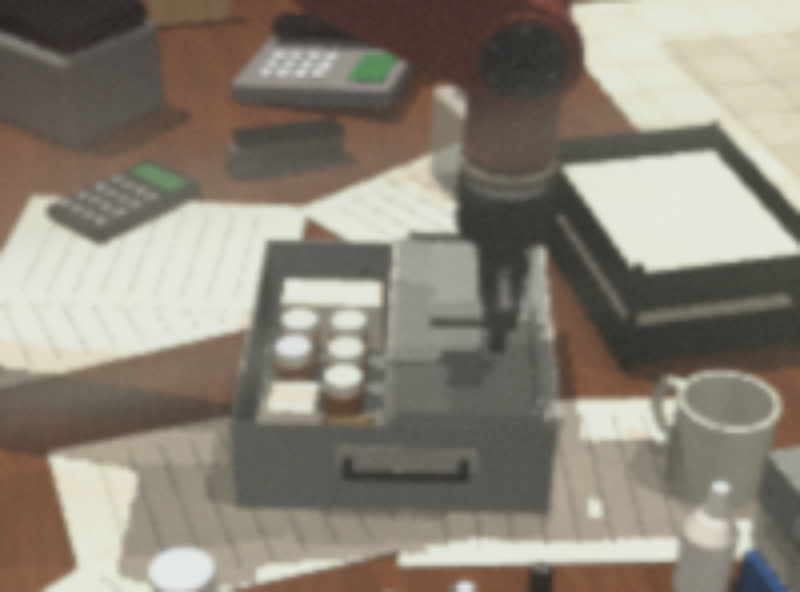

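Request:
arm_command --steps '[[[0, 0, 4, 0, 0, 0, 1], [0, 0, 3, 0, 0, 0, 1], [0, 0, 0, 0, 0, 0, 1], [0, 0, -25, 0, 0, 0, 1], [0, 0, -45, 0, 0, 0, 1]]]'

```text
time_s: 4.35
eef_pos: [603.5, -74.4, 161.6]
eef_rot: [-3.114, 0.407, 0.01]
force: [1.3, -0.7, -0.7]
finger_gap: -0.0
```

Request:
arm_command --steps '[[[-40, 5, -20, 0, 0, 0, 0], [-40, 0, -15, 0, 0, 0, 0], [-30, -20, -15, 0, 0, 0, 0], [-10, -20, 0, 0, 0, 0, 0], [0, 0, 0, 0, 0, 0, 0]]]'

```text
time_s: 4.85
eef_pos: [498.8, -8.6, 214.8]
eef_rot: [-3.114, 0.403, -0.004]
force: [0.9, -0.3, -0.1]
finger_gap: 0.502
```

Run:
```python
from h import *
from station import robot,get_image
d=get_image("wrist"); cv2.imwrite("pics/w3.png",d["img"][:,:,::-1]);np.savez("pics/w3.npz",**d)
s=robot.state();print(s["time_s"],s["eef_pos"],s["eef_rot"],s["force"],s["finger_gap"],tol(s["eef_pos"]))
print(d["eye"],d["orientation"])
```

```text
4.9 [499.2815602   -9.8054222  214.33765475] [-3.11543323  0.40409033 -0.00366483] [ 0.38587234 -0.49593486  0.0087837 ] 0.5040968010962695 [-37.   -5.1 114.3]
[563.49914027 -26.50928323 357.7384702 ] [-0.1857501   0.24591423 -1.81651675]
```

View pics/w3.png

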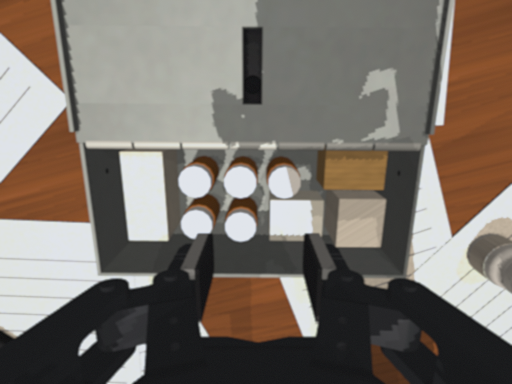

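Run:
```python
from h import *
d=load("w3");im=d["img"][:,:,::-1]
c=im[15:115,225:280].astype(float); c=np.clip(c*3,0,255).astype(np.uint8)
cv2.imwrite("pics/w3c.png",cv2.resize(c,None,fx=5.5,fy=5.5,interpolation=cv2.INTER_CUBIC))
g=cv2.cvtColor(im,cv2.COLOR_BGR2GRAY)
print(g[60:64,236:270].mean(0).round(), g[90:94,236:270].mean(0).round());print(g[20:112,248:257].mean(1).round())
```

```text
[178. 178. 178. 178. 176. 161. 124.  71.  31.  25.  27.  31.  38.  42.
  42.  42.  43.  43.  43.  42.  42.  41.  38.  35.  38.  58.  88. 110.
 117. 117. 116. 116. 116. 116.] [177. 177. 176. 176. 175. 162. 127.  74.  34.  21.  23.  21.  22.  20.
  20.  20.  20.  20.  21.  21.  21.  21.  20.  21.  32.  61.  94. 112.
 116. 116. 116. 116. 116. 116.]
[169. 170. 171. 172. 173. 165. 139.  93.  54.  37.  30.  30.  31.  32.
  33.  34.  34.  34.  34.  34.  34.  35.  36.  39.  41.  41.  42.  42.
  41.  41.  41.  41.  41.  41.  41.  42.  41.  42.  42.  42.  42.  42.
  42.  42.  42.  43.  43.  43.  43.  43.  43.  43.  43.  43.  40.  33.
  23.  19.  20.  21.  21.  21.  21.  21.  21.  21.  21.  21.  21.  21.
  20.  19.  20.  23.  27.  29.  29.  29.  28.  27.  28.  27.  30.  50.
  83. 108. 115. 115. 114. 114. 114. 113.]
```

View pics/w3c.png

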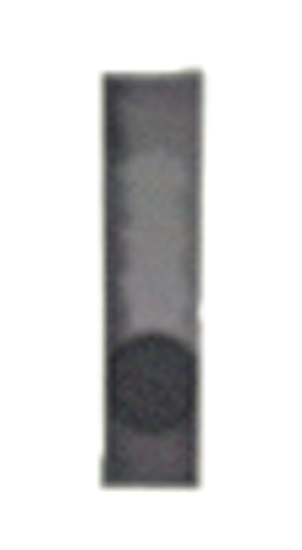

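Run:
```python
from h import *
from station import robot
d=load("w3")
far=at(d,252,26.8,103);near=at(d,252,103.8,103);h=at(d,252.2,84.0,80)
print("slot",far,near,np.hypot(*(far-near)[:2]),(far+near)/2,"hole",h)
l=at(d,242.6,65,103);r=at(d,261.4,65,103);print("width",np.hypot(*(l-r)[:2]),(l+r)/2)
hl=at(d,135,146,103);hr=at(d,374,146,103);print("yaw",np.arctan2(*( (hl-hr)[:2]))*-1)
a=at(d,60,30,103)
m=(far+near)/2;ex=np.array([np.cos(.26),-np.sin(.26)]);print("hole along from slot mid",(h-m)[:2]@ex,(h-m)[:2]@[np.sin(.26),np.cos(.26)])
s=robot.state()
# go to viewing position over pin: camera 65 ahead of TCP; pin at 453.5,-347
plan(s["eef_pos"],s["eef_rot"],[400,-345,230],-0.057,9,0)
```

```text
slot [617.7235318  -35.73376709 103.        ] [566.09209525 -21.82025445 103.        ] 53.4732743977509 [591.90781353 -28.77701077 103.        ] hole [581.40598247 -25.63065576  80.        ]
width 13.953978643750657 [592.87359985 -29.03677248 103.        ]
yaw -0.25801715849696255
hole along from slot mid -10.957730969360336 0.3407894267902138
[[[-1.0, 39.0, -2.0, -0.0, -0.002, -0.145, 0], [-7.0, 38.0, -2.0, -0.0, -0.0, -0.056, 0], [-9.0, 38.0, -1.0, -0.0, -0.0, 0.0, 0], [-9.0, 38.0, -2.0, -0.0, -0.0, 0.0, 0], [-9.0, 37.0, -2.0, -0.0, -0.0, 0.0, 0]]]
[[[-8.0, 38.0, -2.0, -0.0, -0.0, 0.0, 0], [-9.0, 38.0, -1.0, -0.0, -0.0, 0.0, 0], [-9.0, 38.0, -2.0, -0.0, -0.0, 0.0, 0], [-9.0, 38.0, -2.0, -0.0, -0.0, 0.0, 0]]]
end [ 400.1 -345.3  230.3] yaw [ 0.998 -0.057]
```

Request:
arm_command --steps '[[[-1, 39, -2, 0, -0.002, -0.145, 0], [-7, 38, -2, 0, 0, -0.056, 0], [-9, 38, -1, 0, 0, 0, 0], [-9, 38, -2, 0, 0, 0, 0], [-9, 37, -2, 0, 0, 0, 0]]]'

```text
time_s: 5.4
eef_pos: [442.9, -197.8, 222.3]
eef_rot: [3.14, -0.098, -0.003]
force: [-0.2, 1.1, -0.2]
finger_gap: 0.498
```

Request:
arm_command --steps '[[[-8, 38, -2, 0, 0, 0, 0], [-9, 38, -1, 0, 0, 0, 0], [-9, 38, -2, 0, 0, 0, 0], [-9, 38, -2, 0, 0, 0, 0], [0, 0, 0, 0, 0, 0, 0]]]'

```text
time_s: 5.9
eef_pos: [397.7, -350.3, 229.8]
eef_rot: [3.137, -0.106, -0.003]
force: [0.4, 0.1, 0.2]
finger_gap: 0.5
```

Run:
```python
from h import *
from station import robot,get_image
d=get_image("wrist"); cv2.imwrite("pics/w4.png",d["img"][:,:,::-1]);np.savez("pics/w4.npz",**d)
s=robot.state();print(s["time_s"],s["eef_pos"],s["eef_rot"],s["force"],s["finger_gap"])
P=[[453.5,-347,z] for z in (60,64,114)];print(proj(d,P))
```

```text
5.95 [ 398.19646098 -347.84192277  229.34070279] [ 3.13975517e+00 -1.04326234e-01 -2.92336617e-03] [0.78411654 0.11890076 0.29504381] 0.4969044437555236
[[249.59742963 117.47684651]
 [249.49984209 117.64734972]
 [248.02841633 120.21819875]]
```

View pics/w4.png

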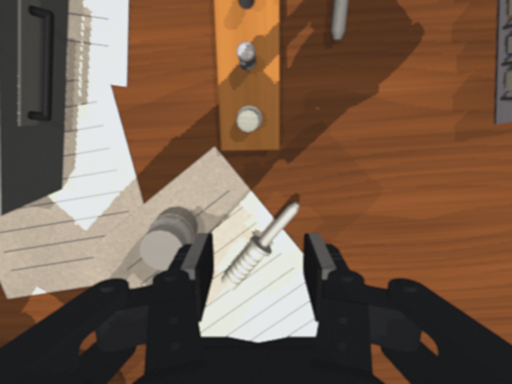

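Request:
arm_command --steps '[[[28, -2, 10, 0, 0, 0, 0], [27, -2, 30, 0, 0, 0, 0], [0, 0, 40, 0, 0, 0, 0], [0, 0, 40, 0, 0, 0, 0], [0, 0, 27, 0, 0, 0, 0]]]'

```text
time_s: 6.45
eef_pos: [453.0, -341.9, 78.7]
eef_rot: [-3.136, 0.095, 0.008]
force: [-0.2, 0.1, -0.7]
finger_gap: 0.5
```

Run:
```python
from h import *
from station import robot,get_image
d=get_image("side"); cv2.imwrite("pics/s5.png",cv2.resize(d["img"][200:320,180:320,::-1],None,fx=5,fy=5,interpolation=cv2.INTER_CUBIC))
d=get_image("wrist"); cv2.imwrite("pics/w5.png",d["img"][:,:,::-1])
s=robot.state();print(s["time_s"],s["eef_pos"],s["eef_rot"],s["force"],s["finger_gap"])
```

```text
6.55 [ 450.79385736 -340.13292554   76.747212  ] [-3.13164672  0.09532233  0.01639856] [-0.45890756  0.81160591 -0.62630444] 0.49827063239700037
```

View pics/s5.png

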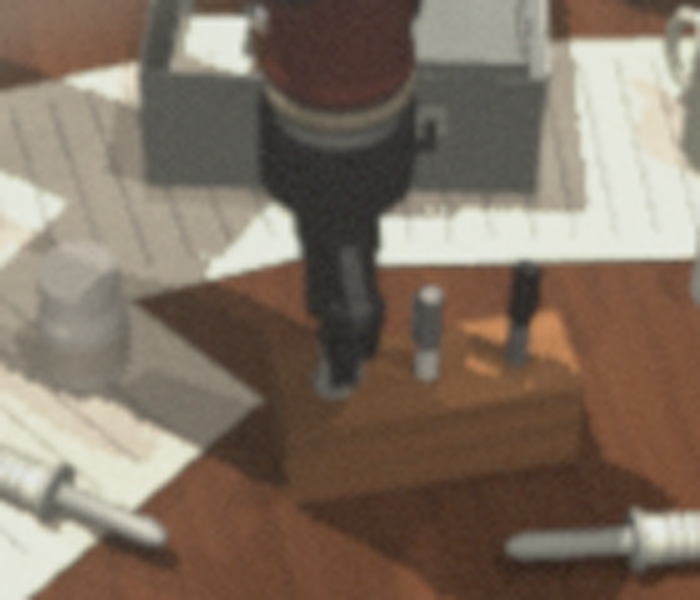

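View pics/w5.png

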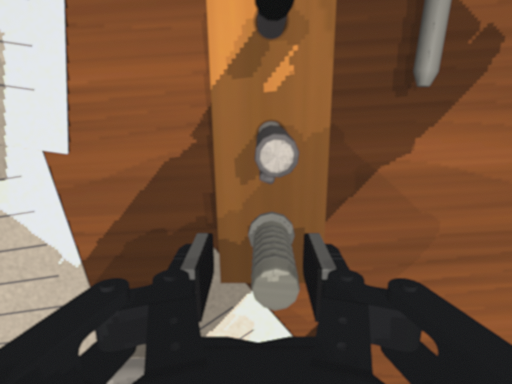

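Request:
arm_command --steps '[[[0, 0, 0, 0, 0, 0, 0], [0, 0, 0, 0, 0, 0, 0]]]'

```text
time_s: 6.75
eef_pos: [455.5, -345.5, 84.5]
eef_rot: [3.138, -0.097, 0.002]
force: [-0.1, 0.5, 0.1]
finger_gap: 0.498
```

Run:
```python
from h import *
from station import robot
s=robot.state();print(s)
R0=R.from_rotvec(s["eef_rot"]).as_matrix();print(R0.round(3))
```

```text
{'time_s': 6.75, 'joints': array([-7.71100768e-01,  2.73300649e-01,  1.84557681e+00, -1.14745655e-03,
        1.02031894e+00,  8.61834903e-01]), 'qvel': array([-0.00329941, -0.01328606, -0.01027876,  0.00045356, -0.00021397,
        0.00045434]), 'tau': array([ 7.44707091e-02, -3.63060844e+01, -2.48503357e+01,  6.94066493e-04,
        5.18049218e-02,  3.82592625e-04]), 'eef_pos': array([ 455.50135965, -345.4649536 ,   84.53608156]), 'eef_rot': array([ 3.13776765e+00, -9.65800440e-02,  1.74163114e-03]), 'force': array([-0.07031987,  0.48317313,  0.06678279]), 'moment': array([-0.01875091,  0.02477701,  0.02049138]), 'finger_gap': 0.4976966647525685}
[[ 0.998 -0.062  0.001]
 [-0.062 -0.998 -0.002]
 [ 0.001  0.002 -1.   ]]
```

Request:
arm_command --steps '[[[-1.5, 2, 5, 0, 0, 0, 0], [0, 0, 5, 0, 0, 0, 0], [0, 0, 2, 0, 0, 0, 0], [0, 0, 0, 0, 0, 0, 0], [0, 0, 0, 0, 0, 0, 0]]]'

```text
time_s: 7.25
eef_pos: [452.2, -346.3, 70.2]
eef_rot: [-3.14, 0.097, 0.003]
force: [0.3, 0.6, -0.3]
finger_gap: 0.502
```

Request:
arm_command --steps '[[[0, 0, 0, 0, 0, 0, 1], [0, 0, 0, 0, 0, 0, 1], [0, 0, 0, 0, 0, 0, 1], [0, 0, 0, 0, 0, 0, 1], [0, 0, 0, 0, 0, 0, 1]]]'

```text
time_s: 7.75
eef_pos: [452.5, -346.6, 70.5]
eef_rot: [3.14, -0.097, -0.002]
force: [-0.1, -0.7, 0.9]
finger_gap: 0.195
```

Run:
```python
from h import *
from station import robot,get_image
d=get_image("wrist"); cv2.imwrite("pics/w6.png",d["img"][:,:,::-1])
s=robot.state();print(s["time_s"],s["eef_pos"],s["eef_rot"],s["force"],s["moment"],s["finger_gap"]*85)
```

```text
7.8 [ 452.51466234 -346.56078506   70.48043479] [ 3.13995725e+00 -9.73934343e-02 -2.33342101e-03] [ 0.33178072 -0.72852262  0.83654498] [-0.04303687 -0.05225175  0.03570202] 16.53099190727881
```

View pics/w6.png

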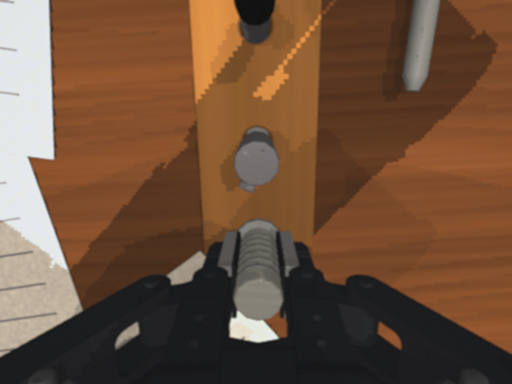

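Request:
arm_command --steps '[[[0, 0, -15, 0, 0, 0, 1], [0, 0, -30, 0, 0, 0, 1], [0, 0, -40, 0, 0, 0, 1], [0, 0, -35, 0, 0, 0, 1], [0, 0, -15, 0, 0, 0, 1]]]'

```text
time_s: 8.3
eef_pos: [454.2, -347.9, 210.3]
eef_rot: [3.136, -0.097, 0.005]
force: [0.3, 0.4, -0.5]
finger_gap: 0.193
```

Run:
```python
from h import *
from station import robot,get_image
s=robot.state();print(s["time_s"],s["eef_pos"],s["eef_rot"],s["force"],s["moment"],s["finger_gap"]*85)
plan(s["eef_pos"],s["eef_rot"],[590,-28.3,205],YAW,10,1)
```

```text
8.3 [ 454.19937213 -347.85963679  210.33258036] [ 3.13553371 -0.09699026  0.00532972] [ 0.30399191  0.37812537 -0.46772115] [-0.06161267 -0.00572867  0.01724321] 16.39137401928907
[[[12.0, -33.0, 0.0, 0.003, -0.003, 0.145, 1], [6.0, -34.0, 1.0, 0.001, -0.001, 0.053, 1], [5.0, -34.0, 0.0, 0.0, 0.0, 0.0, 1], [5.0, -35.0, 1.0, 0.0, 0.0, 0.0, 1], [5.0, -34.0, 1.0, 0.0, 0.0, 0.0, 1]]]
[[[5.0, -34.0, 0.0, 0.0, 0.0, 0.0, 1], [5.0, -35.0, 1.0, 0.0, 0.0, 0.0, 1], [5.0, -34.0, 0.0, 0.0, 0.0, 0.0, 1], [5.0, -34.0, 1.0, 0.0, 0.0, 0.0, 1], [5.0, -35.0, 0.0, 0.0, 0.0, 0.0, 1]]]
end [590.4 -28.1 205.2] yaw [ 0.966 -0.257]
```

Request:
arm_command --steps '[[[12, -33, 0, 0, 0, 0.145, 1], [6, -34, 1, 0, 0, 0.053, 1], [5, -34, 0, 0, 0, 0, 1], [5, -35, 1, 0, 0, 0, 1], [5, -34, 1, 0, 0, 0, 1]]]'

```text
time_s: 8.8
eef_pos: [519.9, -184.7, 201.2]
eef_rot: [-3.114, 0.407, 0.006]
force: [-0.3, 0.2, -0.6]
finger_gap: 0.19
```

Request:
arm_command --steps '[[[5, -34, 0, 0, 0, 0, 1], [5, -40, 1, 0, 0, 0, 1], [5, -40, 0, 0, 0, 0, 1], [5, -35, 1, 0, 0, 0, 1], [5, -23, 0, 0, 0, 0, 1]]]'

```text
time_s: 9.3
eef_pos: [588.2, -23.9, 198.9]
eef_rot: [-3.115, 0.404, 0.007]
force: [-0.6, -0.1, -1.2]
finger_gap: 0.196
```

Request:
arm_command --steps '[[[0, 0, 0, 0, 0, 0, 1], [0, 0, 0, 0, 0, 0, 1], [0, 0, 0, 0, 0, 0, 1]]]'

```text
time_s: 9.6
eef_pos: [588.0, -27.4, 199.4]
eef_rot: [3.115, -0.408, -0.006]
force: [0.9, -0.4, -1.4]
finger_gap: 0.194
```

Run:
```python
from h import *
from station import robot,get_image
d=get_image("wrist"); cv2.imwrite("pics/w7.png",d["img"][:,:,::-1]);np.savez("pics/w7.npz",**d)
d=get_image("side"); cv2.imwrite("pics/s7.png",cv2.resize(d["img"][110:250,180:320,::-1],None,fx=4,fy=4,interpolation=cv2.INTER_CUBIC))
s=robot.state();print(s["time_s"],s["eef_pos"],s["eef_rot"],s["force"],s["moment"],s["finger_gap"]*85)
HINGE[:]=[591.9-58*np.cos(.26),-28.9+58*np.sin(.26)];print(HINGE,tol(s["eef_pos"]))
```

```text
9.7 [588.19917506 -27.7258951  199.78509968] [ 3.11465359 -0.40957493 -0.00433718] [-0.13941781 -0.06427746 -1.64326369] [-0.06942077 -0.0298151   0.05618342] 16.315137933191508
[535.84938127 -13.98932799] [54.1  0.2 99.8]
```

View pics/w7.png

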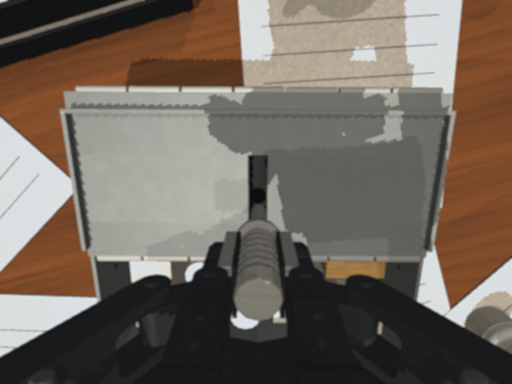

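View pics/s7.png

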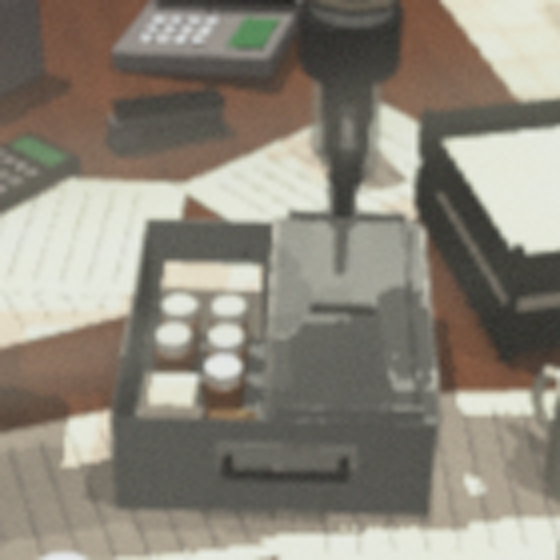

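Run:
```python
from h import *
d=load("w7");im=d["img"][:,:,::-1]
c=np.clip(im[145:245,225:295].astype(float)*2.2,0,255).astype(np.uint8)
cv2.imwrite("pics/w7c.png",cv2.resize(c,None,fx=6,fy=6,interpolation=cv2.INTER_CUBIC))
g=cv2.cvtColor(im,cv2.COLOR_BGR2GRAY);print(g[170:175,243:275].mean(0).round())
f=at(d,258.5,155,103);print("slot far",f,"hole?",at(d,258,196,80))
ex=np.array([np.cos(.26),-np.sin(.26),0]);S=np.array([591.9,-28.9,103])
for t in(27,-27):print(proj(d,S+ex*t))
p=np.array([588.2,-27.7,0]);print("pin tip proj",proj(d,[[588.2,-27.7,139.3],[588.2,-27.7,145.3],[588.2,-27.7,190]]))
```

```text
[180. 181. 181. 175. 148. 100.  50.  19.  21.  35.  46.  52.  53.  52.
  52.  52.  52.  51.  51.  50.  48.  46.  45.  54.  73.  89.  96.  96.
  96.  96.  97. 101.]
slot far [617.58896311 -36.17550891 103.        ] hole? [580.39220274 -25.84338346  80.        ]
[[257.92938086 154.59649044]]
[[258.02125535 222.3086292 ]]
pin tip proj [[257.67183059 209.16389384]
 [257.6634788  212.10347747]
 [257.58280614 240.49788685]]
```

View pics/w7c.png

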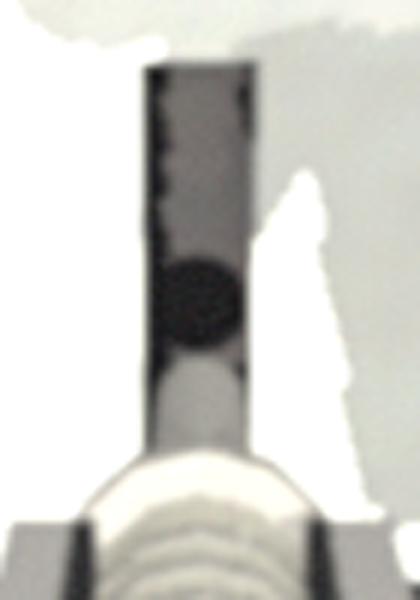

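Request:
arm_command --steps '[[[0, 0, 15, 0, 0, 0, 1], [0, 0, 15, 0, 0, 0, 1], [0, 0, 0, 0, 0, 0, 1], [0, 0, 10, 0, 0, 0, 1], [0, 0, 10, 0, 0, 0, 1]]]'

```text
time_s: 10.2
eef_pos: [589.0, -26.7, 149.6]
eef_rot: [-3.115, 0.407, 0.002]
force: [-0.0, -0.9, -0.7]
finger_gap: 0.19
```

Request:
arm_command --steps '[[[0, 0, 3, 0, 0, 0, 1], [0, 0, 2, 0, 0, 0, 1], [0, 0, 1, 0, 0, 0, 1], [0, 0, 1, 0, 0, 0, 1], [0, 0, 0, 0, 0, 0, 1]]]'

```text
time_s: 10.7
eef_pos: [588.9, -26.7, 143.4]
eef_rot: [-3.115, 0.407, 0.002]
force: [0.7, -0.1, -1.6]
finger_gap: 0.192
```

Request:
arm_command --steps '[[[0, 0, 1, 0, 0, 0, 1], [0, 0, 1, 0, 0, 0, 1], [0, 0, 1, 0, 0, 0, 1], [0, 0, 1, 0, 0, 0, 1], [0, 0, 0, 0, 0, 0, 1]]]'

```text
time_s: 11.2
eef_pos: [589.1, -26.7, 140.3]
eef_rot: [-3.115, 0.407, 0.002]
force: [-1.5, -0.3, 4.2]
finger_gap: 0.192
```

Request:
arm_command --steps '[[[-1.5, 0, 0, 0, 0, 0, 1], [-1.5, 0, 0, 0, 0, 0, 1], [-1.5, 0, 0, 0, 0, 0, 1], [-1.5, 0, 0, 0, 0, 0, 1], [-1.5, 0, 0, 0, 0, 0, 1]]]'

```text
time_s: 11.7
eef_pos: [579.6, -24.3, 137.8]
eef_rot: [-3.115, 0.407, 0.01]
force: [-0.8, 0.1, -1.1]
finger_gap: 0.193
```

Request:
arm_command --steps '[[[0, 0, 1, 0, 0, 0, 1], [0, 0, 1, 0, 0, 0, 1], [0, 0, 1, 0, 0, 0, 1], [0, 0, 1, 0, 0, 0, 1], [0, 0, 0, 0, 0, 0, 1]]]'

```text
time_s: 12.2
eef_pos: [581.1, -24.7, 134.7]
eef_rot: [-3.115, 0.407, 0.004]
force: [0.8, 0.2, -2.1]
finger_gap: 0.194
```

Request:
arm_command --steps '[[[0, 0, 2, 0, 0, 0, 1], [0, 0, 3, 0, 0, 0, 1], [0, 0, 3, 0, 0, 0, 1], [0, 0, 3, 0, 0, 0, 1], [0, 0, 0, 0, 0, 0, 1]]]'

```text
time_s: 12.7
eef_pos: [580.8, -24.6, 123.3]
eef_rot: [-3.115, 0.407, 0.005]
force: [-1.0, 0.2, -1.2]
finger_gap: 0.193
```

Request:
arm_command --steps '[[[0, 0, 3, 0, 0, 0, 1], [0, 0, 2, 0, 0, 0, 1], [0, 0, 2, 0, 0, 0, 1], [0, 0, 1, 0, 0, 0, 1], [0, 0, 0, 0, 0, 0, 1]]]'

```text
time_s: 13.2
eef_pos: [581.2, -24.7, 115.9]
eef_rot: [-3.115, 0.407, 0.004]
force: [1.0, -0.3, -1.3]
finger_gap: 0.196
```

Request:
arm_command --steps '[[[0, 0, 1, 0, 0, 0, 1], [0, 0, 1, 0, 0, 0, 1], [0, 0, 1, 0, 0, 0, 1], [0, 0, 1, 0, 0, 0, 1], [0, 0, 0, 0, 0, 0, 1]]]'

```text
time_s: 13.7
eef_pos: [581.6, -24.7, 113.5]
eef_rot: [-3.115, 0.407, 0.003]
force: [-3.3, 0.4, 5.8]
finger_gap: 0.196
```

Request:
arm_command --steps '[[[0, 0, 1, 0, 0, 0, 1], [0, 0, 1, 0, 0, 0, 1], [0, 0, 0, 0, 0, 0, 1], [0, 0, -1, 0, 0, 0, 1], [0, 0, -1, 0, 0, 0, 1]]]'

```text
time_s: 14.2
eef_pos: [581.7, -24.8, 113.5]
eef_rot: [3.115, -0.407, -0.002]
force: [-0.9, 0.1, 1.4]
finger_gap: 0.191
```

Request:
arm_command --steps '[[[0, 0, 0, 0, 0, 0, 0], [0, 0, 0, 0, 0, 0, 0], [0, 0, 0, 0, 0, 0, 0], [0, 0, 0, 0, 0, 0, 0], [0, 0, 0, 0, 0, 0, 0]]]'

```text
time_s: 14.7
eef_pos: [581.3, -24.7, 111.8]
eef_rot: [-3.115, 0.407, 0.004]
force: [1.0, -0.5, -0.3]
finger_gap: 0.5
```

Request:
arm_command --steps '[[[0, 0, -10, 0, 0, 0, 0], [0, 0, -20, 0, 0, 0, 0], [0, 0, -30, 0, 0, 0, 0], [0, 0, -30, 0, 0, 0, 0], [-30, 0, -20, 0, 0, 0, 0]]]'

```text
time_s: 15.2
eef_pos: [556.2, -18.1, 226.3]
eef_rot: [3.115, -0.408, 0.009]
force: [-0.2, -0.4, 0.2]
finger_gap: 0.495
```

Request:
arm_command --steps '[[[-30, 0, -10, 0, 0, 0, 0], [-30, 0, 0, 0, 0, 0, 0], [-10, 0, 0, 0, 0, 0, 0], [0, 0, 0, 0, 0, 0, 0], [0, 0, 0, 0, 0, 0, 0]]]'

```text
time_s: 15.7
eef_pos: [485.8, 0.7, 232.7]
eef_rot: [3.115, -0.407, -0.001]
force: [0.3, -0.3, 0.3]
finger_gap: 0.497
```

Run:
```python
from h import *
from station import robot,get_image
d=get_image("wrist"); cv2.imwrite("pics/w8.png",d["img"][:,:,::-1]);np.savez("pics/w8.npz",**d)
e=get_image("side"); cv2.imwrite("pics/s8.png",cv2.resize(e["img"][120:330,150:360,::-1],None,fx=2.8,fy=2.8,interpolation=cv2.INTER_CUBIC))
s=robot.state();print(s["time_s"],s["eef_pos"],s["force"],s["finger_gap"]*85)
for z in (103,107,157): print(z,proj(d,[[581.2,-25.8,z]]).round(1),proj(e,[[581.2,-25.8,z]]).round(1))
```

```text
15.8 [486.00223044   0.61516095 232.34606178] [-0.09901451 -0.02308427  0.32100497] 42.692959652706605
103 [[258.9  63.4]] [[261.8 186.6]]
107 [[258.9  62.8]] [[261.8 185.6]]
157 [[259.   52.9]] [[262.3 173.2]]
```

View pics/w8.png

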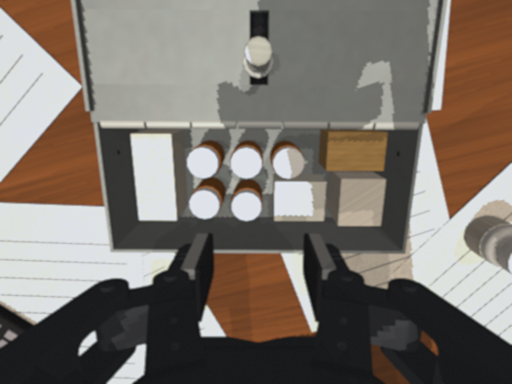

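View pics/s8.png

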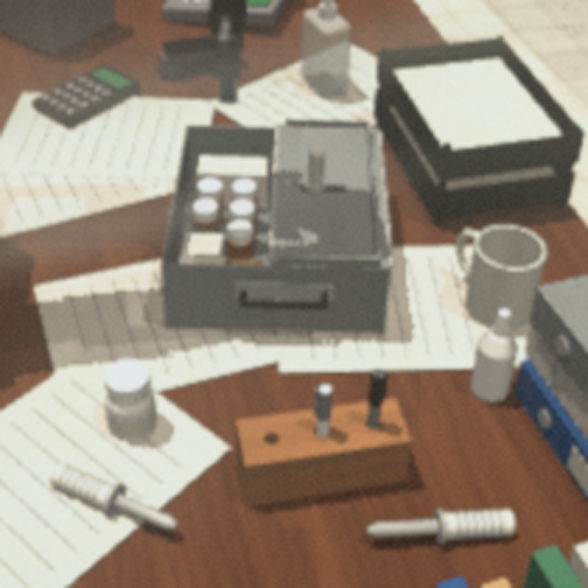

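Run:
```python
from station import order
print(order.sign_off())
```

```text
the job is handed in; nothing more can be done
None
```

The medicine box lid is folded flat and locked with the steel pin, and I handed the job in at about 16 s, with the arm clear of everything. One thing on the desk did not stay as it was: the two larger, unlisted look-alike pins are now lying on their sides.

- **Lid:** I pushed the front leaf over until it lay flat. When I pressed it down, the fingertip stopped at 103 mm, which is the height of the folded leaf.
- **Pin:** I took the small one from the end socket of the pen block.
- **Keeper hole:** The wrist camera could actually see the hole, about 11 mm in front of the slot's middle. I set the tip down behind it and slid it forward, and it dropped in at about that spot.
- **Seating:** The collar met the lid at the height expected for fully home, with about 6 N showing, and I let go. The last pictures show the leaf flat and the pin upright with its collar on the lid.
- **Fallen look-alikes:** They stood free on their narrow tips beside the block. My readings show no contact: the gripper passed about 50 mm or more from each, and no force showed on the tool. I think they toppled by themselves, but I can't prove it. I left them where they fell, still on the desk.
- **Everything else:** In the last pictures, the listed items I could see looked undisturbed: marker, highlighter, jar, glue, mug, gel and calculator. The stapler was partly hidden by the arm, so I did not fully check it.

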